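# Prime the filter head and start its vent plug

### The arm

A 7-joint arm with a two-finger parallel gripper is mounted at the origin on the work surface. World frame = base frame: x ahead of the robot, y to its left, z up, the work surface at z = 0. Lengths are in m, angles in rad, forces in N, time in s.
With the tool pointing down it reaches from about 0.425 to 1.025 m from the base axis. Payload 9.4 kg.
Tool frame: the origin (TCP) lies at the very end of the fingers, on their centre line; the grasp point (between the pads) lies 19 mm behind it; x points along the fingers, y is the direction in which the jaws open and shut, and the axes are right-handed (so a half turn about x gives the same grasp; the last joint's range is limited). The gripper opens to 93 mm and grips with 3 to 60 N. Pads are 15 mm wide; open, the fingers measure 128 mm over their backs; the gripper's body (75 mm by 188 mm) begins 65 mm behind the grasp point.
Start: joints at [-1.425, 0.599, -0.003, 1.599, 0.002, 0.943, -0.08], TCP at [0.16, 0.707, 0.219] pointing down, gripper open.
Joint ranges: [-2.57, 2.57], [-0.35, 1.97], [-1.29, 1.29], [0.11, 2.56], [-1.05, 4.19], [0.11, 1.86], [-2.63, 2.63]. Speed limits (rad/s): [2.22, 2.22, 3.01, 3.01, 3.14, 3.14, 3.14].

### API

Orientations are given as a unit quaternion [w, x, y, z].
In Python, from plant import robot gives the robot as it stands.
- The arm moves only by the tool apply_moves, never from a script. Its argument "steps" is a list of rows, each a list of 3 entries, a list of its own where there are three numbers: the shift along the tool's x, y, z in cm, then the turn, a rotation vector about the tool's x, y, z in degrees, then the opening, from 0 (shut) to 1 (fully open). In form: [[[dx, dy, dz], [rx, ry, rz], hand], ...]. A call has 1 to 8 rows; each row is the pose to reach, as a shift and turn from the pose commanded when the call began, along the tool's axes at that moment; what a row does not reach only later rows make up. A row lasts 1/10 s, in which the tool goes at most 50 mm and 8.59 degrees, less where a joint would pass 70% of its speed; a pose out of reach is approached as far as the arm can. A call with a gripper value outside its range is refused whole. The fingers move at their own pace and stop on an object; "grip_force" is the grip in N (left out, the last holds). Time passes only in rows, so rows that repeat a pose let the fingers close. It gives the time, the measured TCP pose, the force and the opening at its end, in the units of the state.
- robot.state(): the state, without advancing time (a new reading comes with each control period).
- robot.read_camera(name): name is "scene" or "top" or "wrist"; returns a dict with "pixels" (384x512x3 uint8, blue, green, red), "depth" (384x512 float32, m along the optical axis (not along the pixel's ray), 0 where there is no reading), "fx", "fy", "cx", "cy" (pixels), "position" and "orientation" of the camera in the world. Camera axes: x right, y up, looking along -z (the intrinsics and any distortion apply to the point x, -y, -z); pixel columns grow to the right and rows downward; lengths in m; the calibration is good to about 2 mm. A picture is of the moment at which its call begins.
- robot.sign_off(): hands the job in, once; it reports no verdict.
The state is a dict: "time": time; "joints": joint angles; "joint_velocities": joint speeds; "joint_torque": joint torques, N m; "tcp_pos": TCP position; "tcp_rot": TCP orientation; "force": force on the tool from outside, world axes, zero at the start; "ft_torque": the same for the moment, N m; "opening": opening from 0.0 (shut) to 1.0 (fully open).
Only numpy, scipy, OpenCV 4.12 (cv2) and the standard library are available. Lean on these libraries where they do the work, as an engineer would, in place of code of your own. Each camera call takes 0.05 s, during which the arm holds its last target.

### The job

Ready the water filter: pull the primer's sprung lever all the way to its stop and let it spring back home. Then start the vent plug in the filter head by its bar: turn it backward (counter-clockwise from above) until you feel it drop at the start of the thread, then turn it forward (clockwise) one full turn from there. Finish holding the plug's bar firmly in the gripper, without letting go, and leave everything else on the bench undisturbed.

Things in the scene. Friction and masses are not known exactly. Their poses are not given: they have to be found in the camera images.
- primer: Hand primer pump, fixed to the bench: grey casting on a steel foot 140 x 90 mm (x, y), 60 mm high, with two cheeks up to 91 mm that carry the lever. Origin under its centre; its z is up and the lever swings in its x-z plane.
- lever (a joint): Angle of the primer's sprung lever, rad. 0: home, leaning 0.45 rad (26 deg) from upright towards the primer's +x; grows as it is pulled towards the primer's -x, and stops at 0.9 (leaning 0.45 rad towards -x). The spring needs about 2 N at the knob to start and 6 N at the stop, and brings it home by itself.
- lever_pivot (a point): Pivot of the lever, on the primer's axis, 77 mm above the bench.
- lever_knob (a point): Centre of the black ball knob (30 mm diameter) on the end of the lever, 115 mm from the pivot; the lever's steel rod is 12 mm thick.
- filter_head: Filter head, fixed to the bench: black round body 96 mm wide on a steel foot 130 x 100 mm (x, y), with pipe stubs reaching 74 mm out along y and, on top, an upright aluminium threaded boss of 69 mm diameter whose rim is 85 mm above the bench. Origin under its centre, below the boss's axis; z is up.
- plug: Steel vent plug standing in the boss, about 0.3 kg, captive (it cannot be lifted out). Origin on the boss's axis, 12 mm below the underside of its round flange (54 mm diameter, 8 mm thick); z is up, x runs along the bar. On the flange stands the bar to turn it by: 64 mm long (x), 14 mm thick (y), 32 mm high, from 20 to 52 mm above the origin.
- plug_bar (a point): Centre of the plug's bar, on the axis, 36 mm above the plug's origin; its x axis runs along the bar. About 0.12 m above the bench.
- plug_turn (a joint): How far the plug is turned, rad; grows forward (clockwise from above), falls backward. Its zero is arbitrary, and it counts on over several turns. Coarse right-hand thread, one start. At the beginning the plug rests on top of the thread, not engaged; turned backward it climbs and, somewhere between 0.8 and 2.4 rad back, drops by almost 8 mm at the thread's start. It turns easily (under 0.05 N m) and stays where it is left.
- plug_height (a joint): Height of the plug, m (its origin above the boss's rim). Between 0.005 and 0.008 while it rests on top of the thread, close to 0 right after the drop; then falls 8 mm for each turn forward. The plug sinks by its own weight and a light hidden spring (about 7 N together): a firm pinch holds it up, so let it sit loosely between the fingers (1 to 2 mm of play each side) while turning. Once in the thread it has about 1 mm of play upward.
- vial: Bystander: clear vial, 34 mm wide, 60 mm high.
- sample_jar: Bystander: white jar, 64 mm wide, 85 mm high.
- strap_wrench: Bystander: steel wrench lying flat.
- beaker: Bystander: clear open beaker, 72 mm wide, 90 mm high.
- filter_capsule: Bystander: white filter capsule, 66 mm wide, 75 mm high.
- grease_pot: Bystander: grey pot with black cap, 52 mm wide, 40 mm high.
Things that resemble listed ones, but are neither listed nor needed, are in the scene too. Leave any orange look-alike of the primer alone.

How it is judged:
By the outcome, as a careful person would: the job done as asked, in the order asked, and still so for the second after the job is handed in, while the arm keeps its last pose, push and grip.
It also fails if it takes over 72 s, if anything falls off the work surface, if the arm or the gripper's body presses on something with over 40 N, if the wrist force passes 120 N, or if a joint passes its speed limit or range.

## Working session

There is one attempt and no reset: what is moved stays moved. The work goes in short steps, Python scripts to look and compute and a tool call to move; the robot and the scene stay as the last step left them, time stands still between calls to the robot, and variables do not carry over. Pictures are saved under pics/ and viewed, and the job is handed in when it is done.

Besides the shell and the picture viewer there is one more tool, called in YAML: its name, and indented under it one key for each argument. apply_moves: Moves the arm, as the interface text tells. Its arguments: {"type":"object","properties":{"steps":{"type":"array","items":{"type":"array"}},"grip_force":{"type":"number"}},"required":["steps"]}

```bash
ls; mkdir -p pics
python3 - <<'E'
from plant import robot
import cv2
s=robot.state()
for k in s: print(k,s[k])
for n in("scene","top"):
    c=robot.read_camera(n); cv2.imwrite(f"pics/{n}0.png",c["pixels"]); print(n,c["fx"],c["fy"],c["cx"],c["cy"],c["position"],c["orientation"],[k for k in c])
E
```

```text
pics
time 0.0
joints [-1.42471641  0.60018704 -0.00251572  1.60013096  0.00183409  0.94289308
 -0.07976853]
joint_velocities [-0.00018432 -0.00108101  0.00142311 -0.00014657  0.001137   -0.00171341
 -0.00104909]
joint_torque [ 4.56548432e-04 -7.65081453e+01  1.49790734e+00 -2.52344459e+01
 -5.22958359e-02  1.72081590e-02  1.69372956e-04]
tcp_pos [0.16011821 0.70659257 0.21771527]
tcp_rot [ 0.70273146  0.07799929  0.70272398 -0.07914294]
force [-0.43446396  1.0070314  -0.82755053]
ft_torque [1.68050338e-05 1.18170101e-03 2.50049529e-02]
opening 1.0001557622176553
scene 422.493988486961 422.493988486961 260.8121574310157 199.56641857655097 [1.06404031 0.66325353 0.94726114] [0.28725127 0.12906558 0.37443713 0.87213853] ['pixels', 'depth', 'fx', 'fy', 'cx', 'cy', 'position', 'orientation']
top 406.7731170859063 406.7731170859063 251.2455311309804 194.55326241223634 [ 0.34614876 -0.02398998  1.20895664] [-0.70230774 -0.0747524   0.06046642  0.70535078] ['pixels', 'depth', 'fx', 'fy', 'cx', 'cy', 'position', 'orientation']
```

View pics/scene0.png

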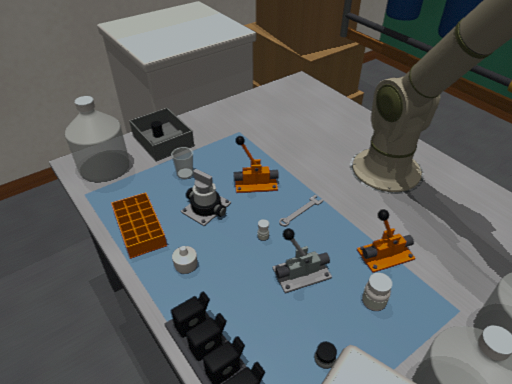

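View pics/top0.png

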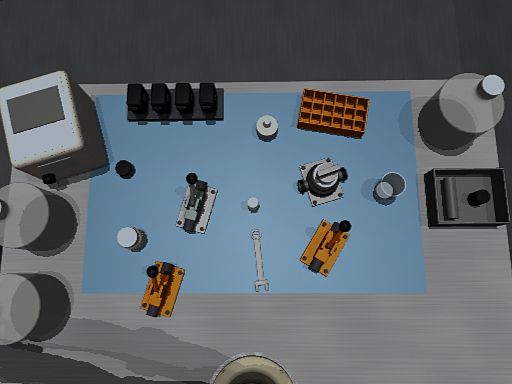

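Primer candidates: grey at scene (302,265) / top (197,208), orange at scene (256,175) and (387,248). The grey one matches the description. The filter head is at scene (205,200) / top (325,180), and the only similar thing is the white capsule at top (267,127).

```bash
cat > h.py <<'E'
import numpy as np, cv2
from scipy.spatial.transform import Rotation as R
from plant import robot
def rot(q): return R.from_quat([q[1],q[2],q[3],q[0]])
def cloud(c):
    d=c["depth"]; v,u=np.mgrid[:d.shape[0],:d.shape[1]]
    P=np.stack([(u-c["cx"])/c["fx"]*d,-(v-c["cy"])/c["fy"]*d,-d],-1)
    W=P@rot(c["orientation"]).as_matrix().T+np.array(c["position"]); W[d<=0]=np.nan
    return W
def proj(c,p):
    q=rot(c["orientation"]).inv().apply(np.array(p)-c["position"])
    return c["cx"]+c["fx"]*q[0]/-q[2], c["cy"]-c["fy"]*q[1]/-q[2]
def crop(c,u0,u1,v0,v1,name,k=6):
    cv2.imwrite("pics/"+name,cv2.resize(c["pixels"][v0:v1,u0:u1],None,fx=k,fy=k,interpolation=cv2.INTER_CUBIC))
E
python3 - <<'E'
from h import *
np.set_printoptions(precision=4,suppress=True)
t=robot.read_camera("top"); s=robot.read_camera("scene")
a=t["pixels"][160:245,165:230]; b=t["pixels"][145:215,290:410]
A=np.zeros((510,800,3),np.uint8)
A[:510,:390]=cv2.resize(a,None,fx=6,fy=6); A[:408,392:792]=cv2.resize(t["pixels"][145:213,290:357],(400,408))
cv2.imwrite("pics/topc.png",A)
W=cloud(t);S=cloud(s)
for n,(u,v) in dict(mat=(230,230),bar=(330,174),jar=(128,236),cap=(267,125),beak=(392,184),vial=(253,204),knob=(192,178),pot=(124,169)).items(): print("top",n,W[v,u])
for n,(u,v) in dict(knob=(289,234),bar=(204,178),mat=(250,300)).items(): print("scene",n,S[v,u])
B=np.zeros((540,800,3),np.uint8)
B[:480,:400]=cv2.resize(s["pixels"][215:295,268:335],(400,480));B[:400,400:]=cv2.resize(s["pixels"][160:225,175:240],(400,400))
cv2.imwrite("pics/scenec.png",B)
E
```

```text
top mat [0.4732 0.0637 0.0017]
top bar [ 0.6151 -0.2195  0.1134]
top jar [0.4493 0.3422 0.0822]
top cap [ 0.7766 -0.0481  0.0673]
top beak [ 0.6073 -0.4204  0.0142]
top vial [ 0.5415 -0.0059  0.0597]
top knob [0.5868 0.1482 0.1963]
top pot [0.6534 0.3796 0.0383]
scene knob [0.5956 0.1611 0.19  ]
scene bar [ 0.6239 -0.194   0.1363]
scene mat [ 0.7065  0.1524 -0.0022]
```

View pics/topc.png

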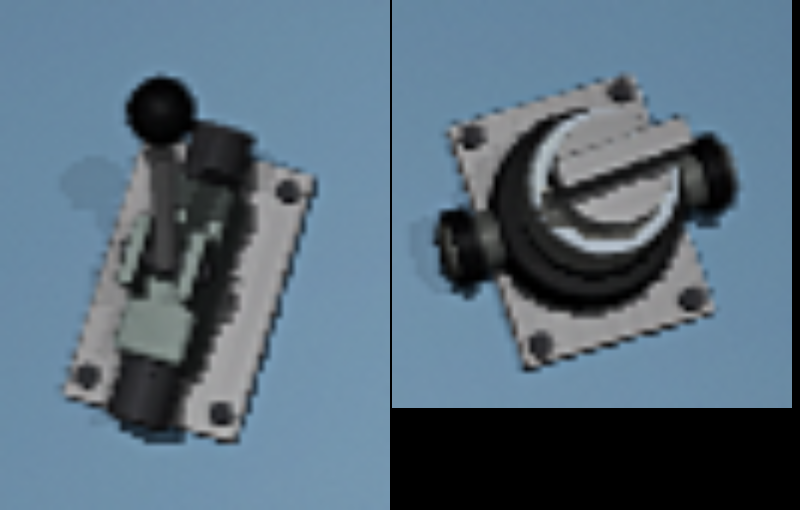

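View pics/scenec.png

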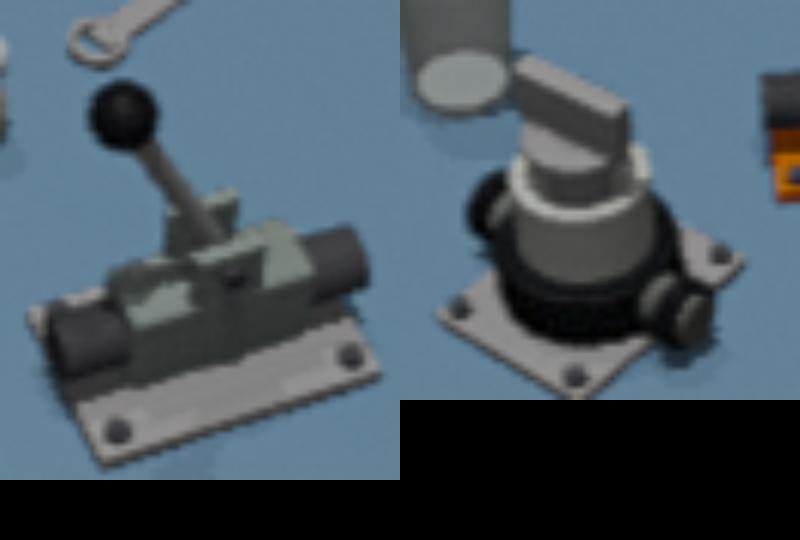

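Run:
```python
from h import *
np.set_printoptions(precision=4,suppress=True)
t=robot.read_camera("top"); s=robot.read_camera("scene")
def ray(c,u,v,z):
    d=rot(c["orientation"]).apply([(u-c["cx"])/c["fx"],-(v-c["cy"])/c["fy"],-1]); p=np.array(c["position"]); return p+d*(z-p[2])/d[2]
z=0.008
P=[ray(t,165+a/6,160+b/6,z) for a,b in [(315,177),(238,440),(65,395)]]
TR,BR,BL=P; print("primer TR BR BL",*P, np.linalg.norm(TR-BR),np.linalg.norm(BR-BL)); c=(TR+BL)/2; print("centre",c, "yaw",np.degrees(np.arctan2(*(TR-BR)[1::-1])), np.degrees(np.arctan2(*(BL-BR)[1::-1])))
F=[ray(t,290+(a-392)/5.97,145+b/6,z) for a,b in [(449,128),(632,76),(717,310),(527,370)]]
print(*F,"centre",np.mean(F,0)); print([np.linalg.norm(F[i]-F[i-1]) for i in range(4)])
print([np.degrees(np.arctan2(*(F[i]-F[i-1])[1::-1])) for i in range(4)])
W=cloud(t); S=cloud(s)
# knob: sphere centre from black pixels
for n,C,box,cam in(("top",W,(170,200,165,190),t),("scene",S,(280,298,225,245),s)):
    u0,u1,v0,v1=box; Q=C[v0:v1,u0:u1].reshape(-1,3); px=cam["pixels"][v0:v1,u0:u1].reshape(-1,3)
    Q=Q[(Q[:,2]>.165)]; print(n,len(Q),Q.mean(0),Q.max(0),Q.min(0))
    from scipy.optimize import least_squares
    r=least_squares(lambda p:np.linalg.norm(Q-p,axis=1)-.015,Q.mean(0)-[0,0,.01],loss="soft_l1",f_scale=.002); print(r.x,r.cost)
# bar
for n,C,box in(("top",W,(305,350,150,200)),("scene",S,(180,230,160,215))):
    u0,u1,v0,v1=box; Q=C[v0:v1,u0:u1].reshape(-1,3); print(n,Q[np.nanargmax(Q[:,2])])
    h=np.nanpercentile(Q[:,2],[80,90,95,98,99.5]);print(h)
    Q=Q[Q[:,2]>h[-1]-.012]; 
    m=Q[:,:2].mean(0); w,V=np.linalg.eigh(np.cov((Q[:,:2]-m).T)); a=(Q[:,:2]-m)@V; print(len(Q),m,Q[:,2].mean(),np.degrees(np.arctan2(V[1,1],V[0,1])),np.ptp(a,axis=0), (a.max(0)+a.min(0))/2@V.T+m)
```

```text
primer TR BR BL [0.5953 0.102  0.008 ] [0.463  0.1383 0.008 ] [0.4857 0.2247 0.008 ] 0.1371471045956888 0.08936823186855576
centre [0.5405 0.1634 0.008 ] yaw -15.339521227965152 75.29061636815095
[ 0.6656 -0.147   0.008 ] [ 0.6921 -0.241   0.008 ] [ 0.5709 -0.2786  0.008 ] [ 0.5412 -0.1828  0.008 ] centre [ 0.6174 -0.2124  0.008 ]
[np.float64(0.1294800434930707), np.float64(0.09761278865366617), np.float64(0.12696869937163888), np.float64(0.10034949565027541)]
[np.float64(16.037467134268958), np.float64(-74.21647486025884), np.float64(-162.73703297019918), np.float64(107.24100480520818)]
top 109 [0.5881 0.1504 0.1888] [0.6033 0.166  0.1978] [0.5759 0.1369 0.1677]
[0.5904 0.1519 0.1799] 7.794547956891324e-05
scene 116 [0.5957 0.1573 0.1871] [0.6065 0.1678 0.1967] [0.5795 0.1413 0.1653]
[0.5913 0.1522 0.1798] 7.442443222693074e-05
top [ 0.6176 -0.2192  0.1477]
[0.0819 0.1119 0.1406 0.1435 0.1458]
133 [ 0.6188 -0.2109] 0.14256891471588223 109.47982053556404 [0.0146 0.0634] [ 0.6195 -0.2109]
scene [ 0.6197 -0.1937  0.146 ]
[0.0707 0.106  0.1264 0.141  0.1441]
109 [ 0.6227 -0.2067] 0.14041055653039197 110.66367597539929 [0.0161 0.0659] [ 0.622  -0.2103]
```

```bash
cat >> h.py <<'E'
def to(p,yaw=None):
    """shift (cm) and turn (deg) in tool axes to world p with tool down, jaw axis at yaw deg (nearest half turn)"""
    s=robot.state(); T=rot(s["tcp_rot"])
    print("t",round(s["time"],2),"tcp",np.round(s["tcp_pos"],4),"F",np.round(s["force"],1),"open",round(s["opening"],3),"q",np.round(s["joints"],2))
    y=T.apply([0,1,0]); yc=np.degrees(np.arctan2(y[1],y[0])); print("yaw",round(yc,2),"down",np.round(T.apply([1,0,0]),3))
    if p is None: return
    print("shift cm",np.round(T.inv().apply(np.array(p)-s["tcp_pos"])*100,2))
    if yaw is not None:
        d=(yaw-yc+90)%180-90; yw=np.radians(yc+d); y=np.array([np.cos(yw),np.sin(yw),0]); x=np.array([0,0,-1.])
        M=R.from_matrix(np.stack([x,y,np.cross(x,y)],1)); print("turn",np.round((T.inv()*M).as_rotvec(degrees=True),2))
E
python3 - <<'E'
from h import *
to([.591,.152,.26],74.7); to([.591,.152,.161],74.7)
t=robot.read_camera("top");W=cloud(t)
for b in [(335,355,215,235),(145,160,262,280)]:
    Q=W[b[2]:b[3],b[0]:b[1]].reshape(-1,3); print(Q[np.nanargmax(Q[:,2])])
E
```

```text
t 0.3 tcp [0.1602 0.7069 0.2183] F [ 0.2  0.8 -0.1] open 0.998 q [-1.42  0.6  -0.    1.6   0.    0.94 -0.08]
yaw 77.24 down [-0.    -0.001 -1.   ]
shift cm [ -4.14 -44.61  54.28]
turn [2.54 0.   0.03]
t 0.3 tcp [0.1602 0.7069 0.2183] F [ 0.2  0.8 -0.1] open 0.998 q [-1.42  0.6  -0.    1.6   0.    0.94 -0.08]
yaw 77.24 down [-0.    -0.001 -1.   ]
shift cm [  5.76 -44.6   54.28]
turn [2.54 0.   0.03]
[ 0.46125944 -0.23888136  0.1977034 ]
[0.35986632 0.24104677 0.19700045]
```

apply_moves:
  steps:
    - [[-4.2,-3,3],[0,0,0],1]
    - [[-4.2,-44.6,54.3],[2.5,0,0],1]
    - [[-4.2,-44.6,54.3],[2.5,0,0],1]
    - [[-4.2,-44.6,54.3],[2.5,0,0],1]
    - [[-4.2,-44.6,54.3],[2.5,0,0],1]
    - [[-4.2,-44.6,54.3],[2.5,0,0],1]
    - [[-4.2,-44.6,54.3],[2.5,0,0],1]
    - [[-4.2,-44.6,54.3],[2.5,0,0],1]

```text
time: 1.15
tcp_pos: [0.3963, 0.4001, 0.2577]
tcp_rot: [0.701, 0.094, 0.701, -0.094]
force: [1.5, 0.2, -0.3]
opening: 0.998
```

```bash
python3 -c "
from h import *
to([.591,.152,.24],74.7)"
```

```text
t 1.15 tcp [0.3963 0.4001 0.2577] F [ 1.5  0.2 -0.3] open 0.998 q [-0.92  0.36  0.04  1.93 -0.02  0.85  0.43]
yaw 74.74 down [ 0.  0. -1.]
shift cm [  1.77 -18.81  25.31]
turn [ 0.04  0.02 -0.03]
```

apply_moves:
  steps:
    - [[1.8,-18.8,25.3],[0,0,0],1]
    - [[1.8,-18.8,25.3],[0,0,0],1]
    - [[1.8,-18.8,25.3],[0,0,0],1]
    - [[1.8,-18.8,25.3],[0,0,0],1]
    - [[1.8,-18.8,25.3],[0,0,0],1]
    - [[1.8,-18.8,25.3],[0,0,0],1]
    - [[1.8,-18.8,25.3],[0,0,0],1]
    - [[1.8,-18.8,25.3],[0,0,0],1]

```text
time: 1.95
tcp_pos: [0.5912, 0.1508, 0.2391]
tcp_rot: [0.701, 0.095, 0.7, -0.096]
force: [-1.6, 0.4, -0.0]
opening: 1.001
```

```bash
python3 -c "
from h import *
to([.591,.152,.161],74.7)
w=robot.read_camera('wrist');cv2.imwrite('pics/w1.png',w['pixels']);W=cloud(w)
to([.591,.152,.161],74.7)
Q=W.reshape(-1,3);Q=Q[(Q[:,2]>.165)&(Q[:,2]<.2)&(abs(Q[:,0]-.591)<.03)&(abs(Q[:,1]-.152)<.03)];print(len(Q),Q.mean(0))
from scipy.optimize import least_squares
r=least_squares(lambda p:np.linalg.norm(Q-p,axis=1)-.015,[.591,.152,.18],loss='soft_l1',f_scale=.002); print(r.x,r.cost)
"
```

```text
t 1.95 tcp [0.5912 0.1508 0.2391] F [-1.6  0.4 -0. ] open 1.001 q [-0.41  0.44  0.09  1.85 -0.05  0.85  1.01]
yaw 74.46 down [ 0.    -0.001 -1.   ]
shift cm [ 7.81  0.12 -0.05]
turn [-0.24  0.03  0.05]
t 2.0 tcp [0.59   0.1532 0.2392] F [-0.3  0.   0.5] open 1.0 q [-0.41  0.44  0.09  1.86 -0.05  0.85  1.01]
yaw 74.62 down [-0.  0. -1.]
shift cm [ 7.82 -0.09  0.14]
turn [-0.08 -0.02  0.  ]
1236 [0.5868728  0.15455873 0.19016114]
[0.58981461 0.15383421 0.18062166] 0.0002970136813902072
```

View pics/w1.png

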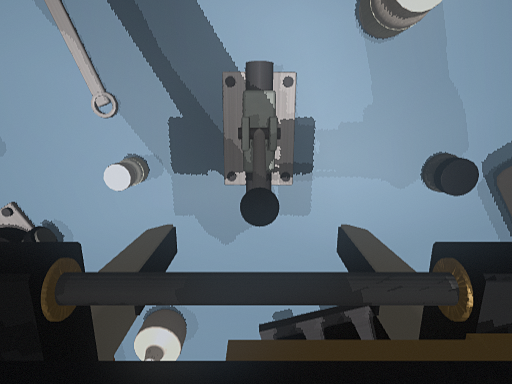

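The wrist view shows the knob at (260,207), midway between the fingertips, with the grey primer below it. Descending and closing.

apply_moves:
  steps:
    - [[4,0,0],[0,0,0],1]
    - [[7.8,0,0],[0,0,0],1]
    - [[7.8,0,0],[0,0,0],0.2]
    - [[7.8,0,0],[0,0,0],0.2]
    - [[7.8,0,0],[0,0,0],0.2]
    - [[7.8,0,0],[0,0,0],0.2]
    - [[7.8,0,0],[0,0,0],0.2]
    - [[7.8,0,0],[0,0,0],0.2]
  grip_force: 20

```text
time: 2.8
tcp_pos: [0.5902, 0.1539, 0.1623]
tcp_rot: [0.701, 0.094, 0.7, -0.094]
force: [-0.6, -1.2, -0.1]
opening: 0.536
```

```bash
python3 -c "
from h import *
u=np.array([np.cos(np.radians(-15.3)),np.sin(np.radians(-15.3)),0])
k=np.array([.5903,.153,.161]); s=robot.state(); T=rot(s['tcp_rot'])
to(None)
for a in (.15,.3,.45,.6,.75,.9,.95):
    t=.45-a; d=.115*(np.sin(t)-np.sin(.45))*u+[0,0,.115*(np.cos(t)-np.cos(.45))]
    print(a,np.round(T.inv().apply(d)*100,2))
"
```

```text
t 2.8 tcp [0.5902 0.1539 0.1623] F [-0.6 -1.2 -0.1] open 0.536 q [-0.4   0.53  0.08  1.93 -0.06  0.69  1.02]
yaw 74.73 down [ 0.001  0.    -1.   ]
0.15 [-0.63  0.   -1.6 ]
0.3 [-1.02  0.   -3.28]
0.45 [-1.15  0.   -5.  ]
0.6 [-1.02  0.   -6.72]
0.75 [-0.64  0.01 -8.4 ]
0.9 [ -0.01   0.01 -10.  ]
0.95 [ 2.500e-01  1.000e-02 -1.052e+01]
```

Still closing; give it time.

apply_moves:
  steps:
    - [[0,0,0],[0,0,0],0.2]
    - [[0,0,0],[0,0,0],0.2]
    - [[0,0,0],[0,0,0],0.2]
    - [[0,0,0],[0,0,0],0.2]
    - [[0,0,0],[0,0,0],0.2]
    - [[0,0,0],[0,0,0],0.2]

```text
time: 3.4
tcp_pos: [0.5898, 0.1534, 0.1614]
tcp_rot: [0.701, 0.094, 0.701, -0.094]
force: [0.2, -2.7, 2.0]
opening: 0.308
```

apply_moves:
  steps:
    - [[-0.6,0,-1.6],[0,0,0],0.2]
    - [[-1.0,0,-3.3],[0,0,0],0.2]
    - [[-1.15,0,-5.0],[0,0,0],0.2]
    - [[-1.0,0,-6.7],[0,0,0],0.2]
    - [[-0.6,0,-8.4],[0,0,0],0.2]
    - [[0,0,-10.0],[0,0,0],0.2]
    - [[0.1,0,-10.3],[0,0,0],0.2]
    - [[0.1,0,-10.4],[0,0,0],0.2]

```text
time: 4.2
tcp_pos: [0.4894, 0.1817, 0.1612]
tcp_rot: [0.701, 0.094, 0.7, -0.093]
force: [2.5, -2.8, 5.1]
opening: 0.306
```

```bash
python3 -c "
from h import *
to([.5903,.153,.161])
t=robot.read_camera('scene');cv2.imwrite('pics/s2.png',t['pixels'])
to([.5903,.153,.161])
"
```

```text
t 4.2 tcp [0.4894 0.1817 0.1612] F [ 2.5 -2.8  5.1] open 0.306 q [-0.52  0.44  0.07  2.12 -0.06  0.58  0.9 ]
yaw 74.78 down [ 0.001  0.001 -1.   ]
shift cm [ 0.03 -0.13 10.49]
t 4.25 tcp [0.4896 0.1817 0.1613] F [ 1.5 -2.3  8.5] open 0.305 q [-0.52  0.44  0.07  2.12 -0.06  0.58  0.9 ]
yaw 74.77 down [ 0.002  0.001 -1.   ]
shift cm [ 0.04 -0.12 10.47]
```

View pics/s2.png

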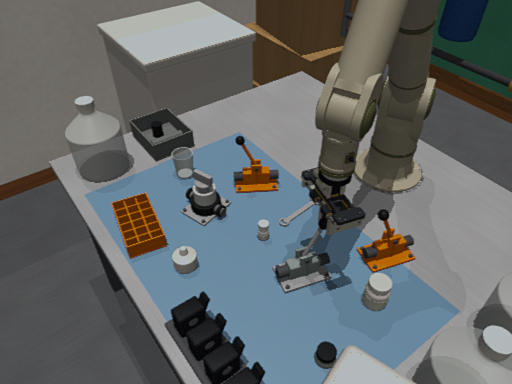

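```bash
python3 -c "
import cv2
a=cv2.imread('pics/s2.png');cv2.imwrite('pics/s2c.png',cv2.resize(a[165:295,270:370],None,fx=6,fy=6,interpolation=2)[:600*2][:780])"
```

```text
(no output)
```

View pics/s2c.png

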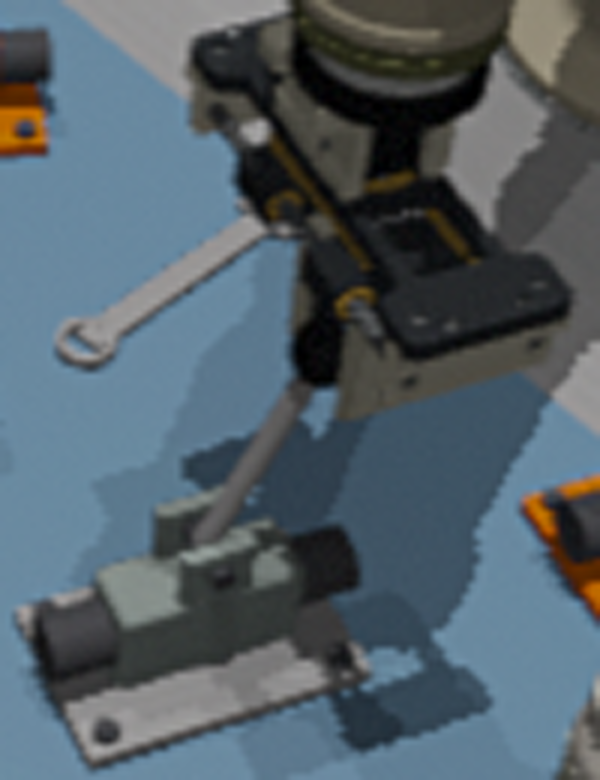

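The lever leans toward -x with the knob in the fingers. I'll pull slightly further to feel the stop.

apply_moves:
  steps:
    - [[0.1,0,-0.3],[0,0,0],0.2]
    - [[0.2,0,-0.6],[0,0,0],0.2]
    - [[0.2,0,-0.6],[0,0,0],0.2]
  grip_force: 35

```text
time: 4.55
tcp_pos: [0.4848, 0.1831, 0.1591]
tcp_rot: [0.702, 0.095, 0.7, -0.094]
force: [4.2, -2.6, 4.2]
opening: 0.296
```

```bash
python3 -c "
from h import *
to([.5903,.153,.161])
S=robot.read_camera('scene');C=cloud(S)
to(None)
Q=C[215:232,318:330].reshape(-1,3);print(Q[np.argsort(Q[:,2])][::20])
"
```

```text
t 4.55 tcp [0.4848 0.1831 0.1591] F [ 4.2 -2.6  4.2] open 0.296 q [-0.53  0.44  0.07  2.13 -0.06  0.57  0.9 ]
yaw 74.71 down [ 0.003  0.001 -1.   ]
shift cm [-0.17 -0.12 10.97]
t 4.6 tcp [0.4847 0.1831 0.1591] F [ 3.4 -1.6  5.8] open 0.297 q [-0.52  0.44  0.07  2.13 -0.06  0.57  0.9 ]
yaw 74.7 down [ 0.002  0.001 -1.   ]
[[ 3.52329882e-01  2.70143411e-02 -5.04380986e-03]
 [ 3.56796045e-01  3.57326251e-02  3.49981452e-04]
 [ 5.09721308e-01  1.74040981e-01  1.63997286e-01]
 [ 5.02921981e-01  1.90237712e-01  1.77479504e-01]
 [ 5.07710011e-01  1.83741046e-01  1.82150519e-01]
 [ 5.00530012e-01  1.93451585e-01  1.86001859e-01]
 [ 5.01057403e-01  1.71717311e-01  1.89413579e-01]
 [ 4.98126771e-01  1.71888939e-01  1.91349042e-01]
 [ 5.00540145e-01  1.85066683e-01  1.93191338e-01]
 [ 4.98409160e-01  1.95743623e-01  2.00917902e-01]
 [ 5.30165234e-01  2.12674345e-01  2.58161512e-01]]
```

```bash
python3 -c "
from h import *
from scipy.optimize import least_squares
S=robot.read_camera('scene');C=cloud(S)
px=S['pixels'][214:232,314:330].max(-1)
print(px)
Q=C[214:232,314:330][px<45]
Q=Q[(abs(Q[:,0]-.49)<.04)&(Q[:,2]<.197)&(Q[:,2]>.16)]
print(len(Q),Q.mean(0))
r=least_squares(lambda p:np.linalg.norm(Q-p,axis=1)-.015,Q.mean(0)-[.01,.005,.005],loss='soft_l1',f_scale=.0015); print(r.x,r.cost)
# rod: sample points along rod
for v in range(226,256,3):
    row=C[v,295:325]; m=(row[:,2]>.08)&(row[:,2]<.175)&(abs(row[:,0]-.52)<.05); print(v,m.sum(),row[m].mean(0) if m.any() else '')
"
```

```text
[[141 141 141 141 143 145 102  68  70  56  28  18  16  17  53  99]
 [141 141 142 142 144 144 102  70  73  50  22  13  11  32  99  88]
 [141 141 142 142 143 134  92  69  72  48  22  18  19  31  75  71]
 [140 141 141 142 144 132  89  70  75  48  16  13  12  23  70  62]
 [141 141 141 141 143 121  79  69  59  28   7  12   8  20  47  59]
 [141 142 142 143 144 120  79  45  17  10   8   9   7   8  21  72]
 [141 140 142 142 145 121  71  19   8   6   8  11   5   6  11  52]
 [140 141 141 143 145 117  59  11   5   8  10  16   9   9  18  60]
 [141 141 141 143 146 102  33   9   8   7  11  11  10   9  21  64]
 [140 142 141 143 145  96  24   4   8  12  14  10  17  11  23  60]
 [142 141 142 144 145  97  22   4   7  13  14  16  14  14  45  67]
 [142 140 141 143 146 110  47  10  10  12   9  16   5  15  48  67]
 [141 142 142 142 146 112  55  13   4   8  13  13  11  14  59  71]
 [141 142 141 142 145 130  79  21   4   3   9  11   6  13  58  71]
 [141 141 141 144 144 114  72  45  24   5   6   7  19  23  60  69]
 [141 140 144 142 126 101  74  63  54  38  53  62  79  67  64  69]
 [142 142 143 132 106  95  77  62  61  97 136 147 147 111  73  69]
 [141 143 142 118  98  96  77  60  79 129 146 148 149 112  71  68]]
83 [0.50098249 0.18329915 0.18857011]
[0.49455554 0.17957412 0.18014017] 5.7557360737137594e-05
226 0 
229 7 [0.50574532 0.18033302 0.16696044]
232 6 [0.51022103 0.17762269 0.15629414]
235 6 [0.51439319 0.17619271 0.14643416]
238 6 [0.5187012  0.17483545 0.13660841]
241 6 [0.52340646 0.1737694  0.12720061]
244 6 [0.52857943 0.17309368 0.11837287]
247 10 [0.53281206 0.164418   0.10117487]
250 15 [0.54304158 0.15948563 0.09151138]
253 8 [0.54415922 0.16548743 0.08590971]
```

The knob travelled 100.5 mm, and 100.0 mm is expected at the stop. Its height matches home as well, so the lever is at the stop. Releasing it.

apply_moves:
  steps:
    - [[0,0,0],[0,0,0],1]
    - [[0,0,0],[0,0,0],1]
    - [[0,0,0],[0,0,0],1]
    - [[0,0,0],[0,0,0],1]
    - [[0,0,0],[0,0,0],1]
    - [[0,0,0],[0,0,0],1]
    - [[0,0,0],[0,0,0],1]
    - [[0,0,0],[0,0,0],1]

```text
time: 5.45
tcp_pos: [0.4837, 0.1827, 0.1584]
tcp_rot: [0.701, 0.094, 0.701, -0.094]
force: [0.6, -0.6, 0.6]
opening: 0.932
```

```bash
python3 -c "
from h import *
to(None)
t=robot.read_camera('scene');cv2.imwrite('pics/s3.png',t['pixels'])
to(None)
"
```

```text
t 5.45 tcp [0.4837 0.1827 0.1584] F [ 0.6 -0.6  0.6] open 0.932 q [-0.52  0.44  0.07  2.13 -0.06  0.57  0.9 ]
yaw 74.73 down [ 0. -0. -1.]
t 5.5 tcp [0.4837 0.1827 0.1584] F [-0.6  0.3 -0.3] open 0.971 q [-0.52  0.44  0.07  2.13 -0.06  0.57  0.9 ]
yaw 74.73 down [ 0. -0. -1.]
```

View pics/s3.png

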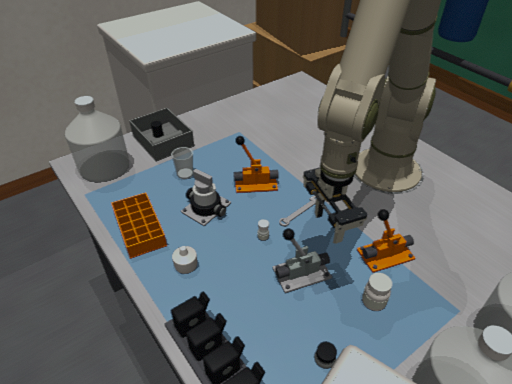

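Knob back at (289,234), which is home. Next, the plug.

```bash
python3 -c "
from h import *
to([.618,-.212,.25],20)"
```

```text
t 5.5 tcp [0.4837 0.1827 0.1584] F [-0.6  0.3 -0.3] open 0.971 q [-0.52  0.44  0.07  2.13 -0.06  0.57  0.9 ]
yaw 74.73 down [ 0. -0. -1.]
shift cm [ -9.16 -34.54  23.35]
turn [54.73  0.    0.  ]
```

apply_moves:
  steps:
    - [[-4.5,0,0],[0,0,0],1]
    - [[-9.2,0,0],[0,0,0],1]
    - [[-9.2,-34.5,23.3],[54.7,0,0],0.8]
    - [[-9.2,-34.5,23.3],[54.7,0,0],0.6]
    - [[-9.2,-34.5,23.3],[54.7,0,0],0.5]
    - [[-9.2,-34.5,23.3],[54.7,0,0],0.5]
    - [[-9.2,-34.5,23.3],[54.7,0,0],0.5]
    - [[-9.2,-34.5,23.3],[54.7,0,0],0.5]

```text
time: 6.3
tcp_pos: [0.5806, -0.1033, 0.2507]
tcp_rot: [0.589, 0.391, 0.589, -0.391]
force: [0.7, 1.1, 0.1]
opening: 0.538
```

```bash
python3 -c "
from h import *
to([.618,-.212,.20],20)"
```

```text
t 6.3 tcp [ 0.5806 -0.1033  0.2507] F [0.7 1.1 0.1] open 0.538 q [-0.19  0.42  0.38  1.9  -0.2   0.86  0.69]
yaw 22.83 down [ 0.001  0.    -1.   ]
shift cm [ 5.07 -0.78 11.47]
turn [ 2.83  0.   -0.03]
```

apply_moves:
  steps:
    - [[5.0,-0.8,11.5],[2.8,0,0],0.5]
    - [[5.0,-0.8,11.5],[2.8,0,0],0.5]
    - [[5.0,-0.8,11.5],[2.8,0,0],0.5]
    - [[5.0,-0.8,11.5],[2.8,0,0],0.5]
    - [[5.0,-0.8,11.5],[2.8,0,0],0.5]

```text
time: 6.8
tcp_pos: [0.6178, -0.2103, 0.1999]
tcp_rot: [0.58, 0.404, 0.581, -0.404]
force: [-0.2, 1.2, -0.3]
opening: 0.501
```

```bash
python3 -c "
from h import *
w=robot.read_camera('wrist');cv2.imwrite('pics/w2.png',w['pixels']);W=cloud(w)
to([.618,-.212,.2],20)
Q=W.reshape(-1,3);Q=Q[(Q[:,2]>.13)&(Q[:,2]<.155)&(abs(Q[:,0]-.618)<.045)&(abs(Q[:,1]+.212)<.045)]
h=np.percentile(Q[:,2],[5,50,95]);print(len(Q),h)
Q=Q[Q[:,2]>h[1]-.005]
(c,wh,a)=cv2.minAreaRect((Q[:,:2]*1000).astype(np.float32));print(c,wh,a)
print(proj(w,[.618,-.212,.142]))
"
```

```text
t 6.85 tcp [ 0.618  -0.2093  0.2004] F [ 0.3 -0.   0.4] open 0.505 q [ 0.    0.55  0.36  1.81 -0.26  0.83  0.85]
yaw 20.39 down [-0.     0.001 -1.   ]
shift cm [ 0.04 -0.09  0.25]
turn [ 0.39 -0.05  0.01]
1504 [0.14154443 0.14314843 0.14433017]
(618.6814575195312, -209.15272521972656) (13.996855735778809, 63.839046478271484) 19.180479049682617
(np.float64(255.4226268340048), np.float64(212.59426415824697))
```

View pics/w2.png

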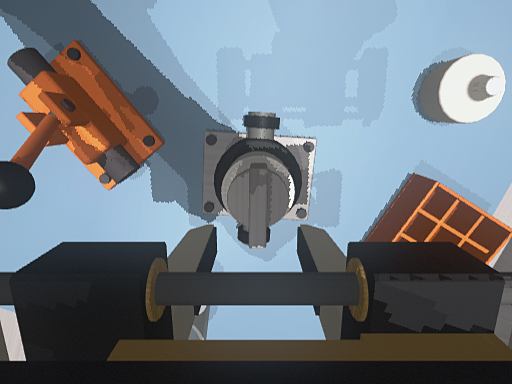

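Wrist view: bar vertical around (260,205) between fingertips (200 and 310), measured 14.0 x 63.8 mm with its top at 0.143. These agree with the description.

```bash
python3 -c "
from h import *
to([.6187,-.2095,.117],19.2)"
```

```text
t 6.85 tcp [ 0.618  -0.2093  0.2004] F [ 0.3 -0.   0.4] open 0.505 q [ 0.    0.55  0.36  1.81 -0.26  0.83  0.85]
yaw 20.39 down [-0.     0.001 -1.   ]
shift cm [8.34 0.06 0.05]
turn [ 1.19 -0.05  0.01]
```

apply_moves:
  steps:
    - [[2,0,0],[1.2,0,0],0.5]
    - [[5,0,0],[1.2,0,0],0.4]
    - [[8.3,0,0],[1.2,0,0],0.35]
    - [[8.3,0,0],[1.2,0,0],0.25]
    - [[8.3,0,0],[1.2,0,0],0.2]
    - [[8.3,0,0],[1.2,0,0],0.2]
  grip_force: 3

```text
time: 7.45
tcp_pos: [0.6192, -0.21, 0.1194]
tcp_rot: [0.577, 0.41, 0.576, -0.409]
force: [0.8, 0.1, -0.0]
opening: 0.205
```

```bash
python3 -c "
from h import *
to([.6187,-.2095,.117],19.2)
w=robot.read_camera('wrist');cv2.imwrite('pics/w3.png',w['pixels']);W=cloud(w)
to([.6187,-.2095,.117],19.2)"
```

```text
t 7.45 tcp [ 0.6192 -0.21    0.1194] F [ 0.8  0.1 -0. ] open 0.205 q [ 0.03  0.65  0.32  1.87 -0.31  0.67  0.88]
yaw 19.21 down [ 0.003 -0.001 -1.   ]
shift cm [ 0.24 -0.03 -0.06]
turn [ 0.01  0.08 -0.13]
t 7.5 tcp [ 0.6192 -0.2101  0.1195] F [ 0.3 -0.2  0.4] open 0.207 q [ 0.03  0.65  0.32  1.87 -0.31  0.67  0.88]
yaw 19.2 down [ 0.003 -0.001 -1.   ]
shift cm [ 0.25 -0.03 -0.08]
turn [-0.    0.08 -0.14]
```

View pics/w3.png

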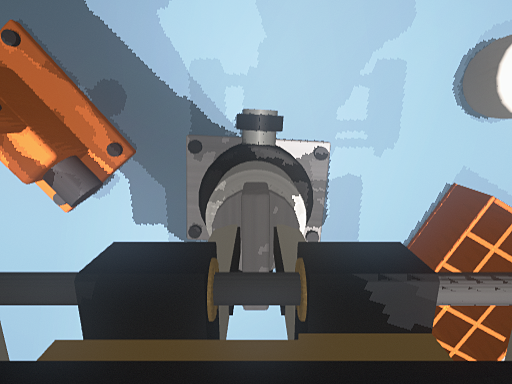

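apply_moves:
  steps:
    - [[0,0,0],[0,0,0],0.1]
    - [[0,0,0],[0,0,0],0.1]
    - [[0,0,0],[0,0,0],0.1]
    - [[0,0,0],[0,0,0],0.1]
  grip_force: 3

```text
time: 7.9
tcp_pos: [0.6186, -0.2104, 0.118]
tcp_rot: [0.577, 0.41, 0.576, -0.41]
force: [0.7, 0.6, 4.6]
opening: 0.151
```

```bash
cat >> h.py <<'E'
def bar(w=None,show=True):
    """bar top height and bar yaw from the wrist camera"""
    w=w or robot.read_camera('wrist'); W=cloud(w); s=robot.state()
    T=rot(s["tcp_rot"]); L=T.inv().apply((W.reshape(-1,3)-s["tcp_pos"]))  # tool frame
    Q=W.reshape(-1,3)
    m=(Q[:,2]>.115)&(Q[:,2]<.155)&(np.hypot(Q[:,0]-.6187,Q[:,1]+.2097)<.036)&(L[:,2]<-.010)
    m&=~np.isnan(Q[:,2])
    Q=Q[m]; L=L[m]
    h=np.percentile(Q[:,2],[50,80,95]) ; k=Q[:,2]>h[1]-.003; Q=Q[k]; L=L[k]
    d=np.cov(Q[:,:2].T); ww,V=np.linalg.eigh(d); c=Q[:,:2].mean(0)
    print("bar top",np.round(np.median(Q[:,2]),4),"n",len(Q),"c",np.round(c,4),"bar yaw",round(np.degrees(np.arctan2(V[1,1],V[0,1]))%180,1),"tool-y span mm",np.round(np.percentile(L[:,1],[2,98])*1000,1),"tool z",np.round(np.percentile(L[:,2],[2,98])*1000,1))
    return w
E
python3 -c "
from h import *
w=bar(); to([.6187,-.2095,.117],19.2)"
```

```text
bar top 0.1429 n 1302 c [ 0.6119 -0.1895] bar yaw 110.1 tool-y span mm [-6.1  7.1] tool z [-32.8 -10.5]
t 7.95 tcp [ 0.6186 -0.2104  0.1179] F [0.6 0.2 3.7] open 0.153 q [ 0.04  0.65  0.32  1.87 -0.31  0.67  0.88]
yaw 19.17 down [ 0.001 -0.    -1.   ]
shift cm [ 0.09  0.03 -0.08]
turn [-0.03  0.04 -0.06]
```

apply_moves:
  steps:
    - [[0,0,0],[0,0,0],0.185]
    - [[0,0,0],[0,0,0],0.185]
    - [[0,0,0],[-8,0,0],0.185]
    - [[0,0,0],[-16,0,0],0.185]
    - [[0,0,0],[-24,0,0],0.185]
    - [[0,0,0],[-32,0,0],0.185]
    - [[0,0,0],[-40,0,0],0.185]
    - [[0,0,0],[-46,0,0],0.185]

```text
time: 8.75
tcp_pos: [0.6188, -0.2102, 0.1173]
tcp_rot: [0.691, 0.15, 0.691, -0.15]
force: [1.8, -0.1, 1.2]
opening: 0.227
```

```bash
python3 -c "
from h import *
w=bar(); to([.6187,-.2095,.117])"
```

```text
bar top 0.1435 n 1262 c [ 0.6037 -0.1938] bar yaw 125.7 tool-y span mm [-0.5 17.5] tool z [-30.8 -10.5]
t 8.8 tcp [ 0.6188 -0.2102  0.1173] F [1.6 1.6 0.9] open 0.222 q [ 0.19  0.63  0.09  1.86 -0.08  0.65  1.47]
yaw 65.75 down [ 0.001  0.    -1.   ]
shift cm [ 0.03  0.06 -0.04]
```

The 3 N grip let the bar wedge the fingers open (30° lag). I'll stiffen the grip at the same opening.

apply_moves:
  steps:
    - [[0,0,0],[0,0,0],0.18]
    - [[0,0,0],[0,0,0],0.18]
    - [[0,0,0],[0,0,0],0.18]
  grip_force: 30

```text
time: 9.1
tcp_pos: [0.618, -0.2094, 0.1173]
tcp_rot: [0.69, 0.153, 0.691, -0.152]
force: [0.0, 3.2, 4.1]
opening: 0.187
```

```bash
python3 -c "
from h import *
w=bar(); to([.6187,-.2095,.117])"
```

```text
bar top 0.1436 n 1230 c [ 0.6016 -0.1957] bar yaw 136.1 tool-y span mm [-2.4 13.4] tool z [-30.8 -10.5]
t 9.15 tcp [ 0.618  -0.2094  0.1173] F [-0.4  4.7  3.2] open 0.191 q [ 0.18  0.63  0.09  1.86 -0.09  0.66  1.46]
yaw 65.12 down [-0.001  0.001 -1.   ]
shift cm [0.03 0.03 0.07]
```

apply_moves:
  steps:
    - [[0,0,0],[-8,0,0],0.18]
    - [[0,0,0],[-16,0,0],0.18]
    - [[0,0,0],[-20,0,0],0.18]
    - [[0,0,0],[-20,0,0],0.18]

```text
time: 9.55
tcp_pos: [0.6178, -0.2096, 0.1176]
tcp_rot: [0.706, 0.029, 0.707, -0.029]
force: [-1.5, 4.1, 5.4]
opening: 0.182
```

```bash
python3 -c "
from h import *
w=bar(); to([.6187,-.2095,.117])"
```

```text
bar top 0.144 n 1211 c [ 0.5978 -0.203 ] bar yaw 159.2 tool-y span mm [-2.6 12.3] tool z [-30.5 -10.5]
t 9.6 tcp [ 0.6179 -0.2096  0.1176] F [-0.7  3.4  5. ] open 0.179 q [ 0.25  0.63 -0.01  1.86  0.01  0.66  1.72]
yaw 85.17 down [-0.     0.001 -1.   ]
shift cm [0.06 0.02 0.08]
```

apply_moves:
  steps:
    - [[0,0,0],[-5,0,0],0.18]
    - [[0,0,0],[-9,0,0],0.18]
    - [[0,0,0],[-9,0,0],0.18]

```text
time: 9.9
tcp_pos: [0.6177, -0.2104, 0.1171]
tcp_rot: [0.706, -0.026, 0.707, 0.026]
force: [0.0, 2.4, 1.2]
opening: 0.182
```

```bash
python3 -c "
from h import *
w=bar(); to(None)"
```

```text
bar top 0.1366 n 1105 c [ 0.5968 -0.2087] bar yaw 176.4 tool-y span mm [-3.7 10.1] tool z [-30.5 -10.6]
t 9.95 tcp [ 0.6177 -0.2104  0.1171] F [-0.   1.7  1.4] open 0.181 q [ 0.28  0.63 -0.06  1.85  0.05  0.66  1.83]
yaw 94.04 down [-0.001 -0.    -1.   ]
```

apply_moves:
  steps:
    - [[0,0,0],[-5,0,0],0.18]
    - [[0,0,0],[-9,0,0],0.18]
    - [[0,0,0],[-9,0,0],0.18]

```text
time: 10.25
tcp_pos: [0.6182, -0.2099, 0.1172]
tcp_rot: [0.702, -0.081, 0.702, 0.081]
force: [0.0, 3.4, 1.3]
opening: 0.178
```

```bash
python3 -c "
from h import *
w=bar(); to(None)"
```

```text
bar top 0.1367 n 1123 c [ 0.5971 -0.2105] bar yaw 180.0 tool-y span mm [-2.8 11.6] tool z [-30.6 -10.4]
t 10.3 tcp [ 0.6182 -0.2099  0.1172] F [0.9 2.4 0.5] open 0.184 q [ 0.31  0.63 -0.1   1.85  0.1   0.66  1.95]
yaw 102.99 down [-0.  0. -1.]
```

The plug dropped 7.4 mm between bar yaw 159° and 176°. Checking the bar angle more carefully.

```bash
python3 -c "
from h import *
w=robot.read_camera('wrist');cv2.imwrite('pics/w4.png',w['pixels'][120:330,150:370]);
im=cv2.resize(w['pixels'][130:330,160:360],None,fx=3,fy=3,interpolation=2);cv2.imwrite('pics/w4.png',im)
bar(w); np.save('w4d.npy',w['depth'])
W=cloud(w);z=W[130:330:8,160:360:6,2];np.set_printoptions(linewidth=220);print((z*1000).round().astype(int))
"
```

```text
bar top 0.1367 n 1130 c [ 0.5971 -0.2106] bar yaw 179.7 tool-y span mm [-3.3 11.3] tool z [-30.7 -10.4]
[[                   1                    0                    0                    1                    1                    0                    0                    7                   12                    8
                     8                    8                    9                    8                    8                    8                    9                    7                    8                    9
                     8                    7                   11                   13                   14                    1                    0                    1                    0                   -1
                    -1                    0                    0                    0]
 [                  -1                    1                    0                    1                    1                    0                    0                   14                   13                    9
                     9                    9                  
[... 16440 characters left out ...]
5                  226                  225                  226                  226                  226                  221
                   211                  197                    0                    0                    0                    0                    0                    0                    1                    1
                    -1                  194                  209                  220                  226                  226                  226                  224                  226                  225
                   226                  226                  226                  226]]<string>:6: RuntimeWarning: invalid value encountered in cast
```

View pics/w4.png

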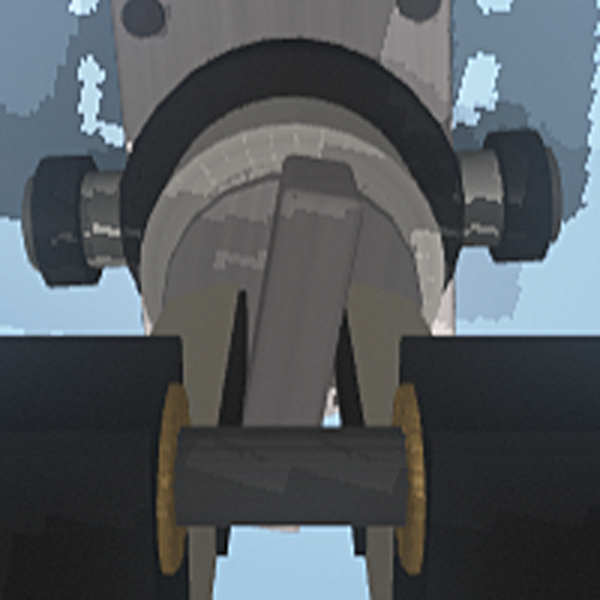

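```bash
cat >> h.py <<'E'
def bar2(w=None):
    """bar yaw/height by edge lines of its top face, using top-face points in depth"""
    w=w or robot.read_camera('wrist'); W=cloud(w); s=robot.state(); T=rot(s["tcp_rot"]); L=T.inv().apply((W.reshape(-1,3)-s["tcp_pos"])).reshape(W.shape)
    ins=(np.hypot(W[...,0]-.6187,W[...,1]+.2097)<.036)
    far=ins&(L[...,2]<-.016)&(W[...,2]>.115)&(W[...,2]<.155)
    z0=np.percentile(W[far][:,2],60)
    z0=np.median(W[far&(abs(W[...,2]-z0)<.004)][:,2])
    m=(ins&(abs(W[...,2]-z0)<.003)&(abs(L[...,1])<.02)).astype(np.uint8)
    n,lab,st,_=cv2.connectedComponentsWithStats(m); k=1+np.argmax(st[1:,4]); m=lab==k
    A=[];B=[];zz=[]
    for v in np.unique(np.nonzero(m)[0]):
        u=np.nonzero(m[v])[0]; l=L[v,u]
        if l[:,2].mean()>-.009 or l[:,2].mean()<-.027: continue
        A.append(l[l[:,1].argmin()]);B.append(l[l[:,1].argmax()])
    A=np.array(A);B=np.array(B); r=[]
    for E_ in (A,B):
        p=np.polyfit(E_[:,2],E_[:,1],1); res=abs(np.polyval(p,E_[:,2])-E_[:,1]); g=res<.0015; p=np.polyfit(E_[g,2],E_[g,1],1); r.append(np.degrees(np.arctan(p[0])))
    y=T.apply([0,1,0]); yc=np.degrees(np.arctan2(y[1],y[0]))
    print("z",round(z0,4),"edge tilt deg in tool",np.round(r,1),"rows",len(A),"width",round((B-A)[:,1].mean()*1000,1),"jaw yaw",round(yc,2),"bar~",round(yc+90+np.mean(r),1),round(yc+90-np.mean(r),1))
    return w
E
python3 -c "
from h import *
w=bar2();bar(w)"
```

```text
z 0.1366 edge tilt deg in tool [-9.3 -8.9] rows 34 width 14.1 jaw yaw 103.01 bar~ 183.9 202.1
bar top 0.1367 n 1121 c [ 0.5971 -0.2106] bar yaw 179.8 tool-y span mm [-3.1 11.3] tool z [-30.6 -10.4]
```

apply_moves:
  steps:
    - [[0,0,0],[8,0,0],0.18]
    - [[0.05,0,0],[16,0,0],0.18]
    - [[0.1,0,0],[24,0,0],0.18]
    - [[0.1,0,0],[32,0,0],0.18]
    - [[0.15,0,0],[40,0,0],0.18]
    - [[0.15,0,0],[48,0,0],0.18]
    - [[0.2,0,0],[56,0,0],0.18]
    - [[0.2,0,0],[64,0,0],0.18]

```text
time: 11.2
tcp_pos: [0.6179, -0.2093, 0.1157]
tcp_rot: [0.637, 0.306, 0.638, -0.305]
force: [-1.7, 4.8, 2.2]
opening: 0.184
```

```bash
python3 -c "
from h import *
w=bar2();to(None)"
```

```text
z 0.1356 edge tilt deg in tool [11.1 13.4] rows 35 width 16.7 jaw yaw 38.32 bar~ 140.5 116.1
t 11.25 tcp [ 0.618  -0.2095  0.1156] F [0.7 1.  1. ] open 0.183 q [ 0.1   0.64  0.22  1.87 -0.22  0.66  1.12]
yaw 38.32 down [-0.  0. -1.]
```

apply_moves:
  steps:
    - [[0,0,0],[8,0,0],0.18]
    - [[0.05,0,0],[16,0,0],0.18]
    - [[0.1,0,0],[24,0,0],0.18]
    - [[0.1,0,0],[32,0,0],0.18]
    - [[0.15,0,0],[40,0,0],0.18]
    - [[0.15,0,0],[48,0,0],0.18]
    - [[0.2,0,0],[56,0,0],0.18]
    - [[0.2,0,0],[64,0,0],0.18]

```text
time: 12.05
tcp_pos: [0.6184, -0.21, 0.1141]
tcp_rot: [0.38, 0.597, 0.38, -0.596]
force: [-0.7, 3.1, 5.0]
opening: 0.183
```

```bash
python3 -c "
from h import *
w=bar2();to(None)"
```

```text
z 0.1341 edge tilt deg in tool [13.7 15.3] rows 35 width 17.8 jaw yaw -25.55 bar~ 79.0 49.9
t 12.1 tcp [ 0.6183 -0.2101  0.1139] F [0.2 1.2 0.5] open 0.185 q [-0.1   0.7   0.54  1.88 -0.53  0.71  0.31]
yaw -25.55 down [ 0. -0. -1.]
```

apply_moves:
  steps:
    - [[0,0,0],[8,0,0],0.18]
    - [[0.05,0,0],[16,0,0],0.18]
    - [[0.1,0,0],[24,0,0],0.18]
    - [[0.1,0,0],[32,0,0],0.18]
    - [[0.15,0,0],[40,0,0],0.18]
    - [[0.15,0,0],[48,0,0],0.18]
    - [[0.2,0,0],[56,0,0],0.18]
    - [[0.2,0,0],[64,0,0],0.18]

```text
time: 12.9
tcp_pos: [0.6174, -0.2101, 0.112]
tcp_rot: [-0.005, -0.707, -0.006, 0.707]
force: [-2.8, 4.3, 6.7]
opening: 0.182
```

```bash
python3 -c "
from h import *
w=bar2();to([.6186,-.2100,.111])"
```

```text
z 0.1325 edge tilt deg in tool [ 3.4 13.8] rows 35 width 16.5 jaw yaw -89.57 bar~ 9.1 -8.2
t 12.95 tcp [ 0.6176 -0.21    0.1118] F [-1.2  4.   3.1] open 0.182 q [-0.26  0.8   0.85  1.89 -0.81  0.84 -0.54]
yaw -89.57 down [-0.001  0.001 -1.   ]
shift cm [ 0.08 -0.   -0.1 ]
```

Bar at about +12°, and height falling as the thread predicts. q5 is nearing its range, so I'll regrasp half a turn back.

apply_moves:
  steps:
    - [[0,0,0],[0,0,0],0.35]
    - [[0,0,0],[0,0,0],0.45]
    - [[-2,0,0],[0,0,0],0.5]
    - [[-6,0,0],[0,0,0],0.5]
    - [[-6,0,0],[-30,0,0],0.5]
    - [[-6,0,0],[-60,0,0],0.5]
    - [[-6,0,0],[-60,0,0],0.5]
    - [[-6,0,0],[-60,0,0],0.5]

```text
time: 13.75
tcp_pos: [0.6181, -0.2108, 0.1717]
tcp_rot: [0.219, 0.673, 0.218, -0.672]
force: [0.1, 0.6, 0.4]
opening: 0.502
```

apply_moves:
  steps:
    - [[0,0,0],[-70,0,0],0.5]
    - [[0,0,0],[-70,0,0],0.5]
    - [[0,0,0],[-70,0,0],0.5]
    - [[0,0,0],[-70,0,0],0.5]
    - [[0,0,0],[-70,0,0],0.5]
    - [[0,0,0],[-70,0,0],0.5]
    - [[0,0,0],[-70,0,0],0.5]
    - [[0,0,0],[-70,0,0],0.5]

```text
time: 14.55
tcp_pos: [0.6181, -0.2109, 0.1716]
tcp_rot: [0.56, 0.432, 0.56, -0.432]
force: [-0.3, -0.6, -0.3]
opening: 0.499
```

```bash
python3 -c "
from h import *
w=robot.read_camera('wrist');W=cloud(w)
Q=W.reshape(-1,3);Q=Q[(Q[:,2]>.128)&(Q[:,2]<.139)&(abs(Q[:,0]-.618)<.045)&(abs(Q[:,1]+.212)<.045)]
print(len(Q),np.percentile(Q[:,2],[5,50,95]));print(cv2.minAreaRect((Q[:,:2]*1000).astype(np.float32)))
to([.6185,-.2098,.17],101)"
```

```text
1793 [0.13043419 0.13287491 0.13397826]
((618.7518310546875, -209.03439331054688), (63.81275177001953, 14.324760437011719), 7.899546146392822)
t 14.6 tcp [ 0.618  -0.2112  0.1718] F [ 0.3 -0.7  0. ] open 0.501 q [-0.01  0.59  0.4   1.83 -0.31  0.78  0.81]
yaw 15.17 down [ 0.001 -0.001 -1.   ]
shift cm [ 0.18  0.09 -0.13]
turn [-8.583e+01  8.000e-02  2.000e-02]
```

apply_moves:
  steps:
    - [[0,0,0],[-82.7,0,0],0.5]
    - [[0,0,0],[-82.7,0,0],0.5]
    - [[0,0,0],[-82.7,0,0],0.5]
    - [[0,0,0],[-82.7,0,0],0.45]
    - [[0,0,0],[-82.7,0,0],0.4]
    - [[0,0,0],[-82.7,0,0],0.35]
    - [[0,0,0],[-82.7,0,0],0.35]
    - [[0,0,0],[-82.7,0,0],0.35]

```text
time: 15.4
tcp_pos: [0.618, -0.2108, 0.1715]
tcp_rot: [0.706, 0.041, 0.706, -0.042]
force: [-0.2, -0.4, -0.6]
opening: 0.349
```

apply_moves:
  steps:
    - [[0,0,0],[-14,0,0],0.35]
    - [[0,0,0],[-14,0,0],0.35]
    - [[0,0,0],[-14,0,0],0.35]
    - [[0,0,0],[-14,0,0],0.35]

```text
time: 15.8
tcp_pos: [0.618, -0.2107, 0.1714]
tcp_rot: [0.706, -0.042, 0.706, 0.042]
force: [-0.8, -0.9, -0.5]
opening: 0.347
```

```bash
python3 -c "
from h import *
w=robot.read_camera('wrist');W=cloud(w);cv2.imwrite('pics/w5.png',w['pixels'])
Q=W.reshape(-1,3);Q=Q[(Q[:,2]>.128)&(Q[:,2]<.139)&(abs(Q[:,0]-.618)<.045)&(abs(Q[:,1]+.212)<.045)]
print(len(Q),np.percentile(Q[:,2],[5,50,95]));print(cv2.minAreaRect((Q[:,:2]*1000).astype(np.float32)))
to([.6186,-.2096,.109],97.9)"
```

```text
1712 [0.13137421 0.13285429 0.13392598]
((618.3921508789062, -209.11911010742188), (63.314109802246094, 14.007262229919434), 7.984777927398682)
t 15.85 tcp [ 0.6181 -0.2105  0.1714] F [0.4 0.2 0.8] open 0.354 q [ 0.25  0.56 -0.02  1.82  0.01  0.76  1.92]
yaw 96.83 down [ 0. -0. -1.]
shift cm [6.24 0.09 0.07]
turn [-1.07  0.    0.01]
```

View pics/w5.png

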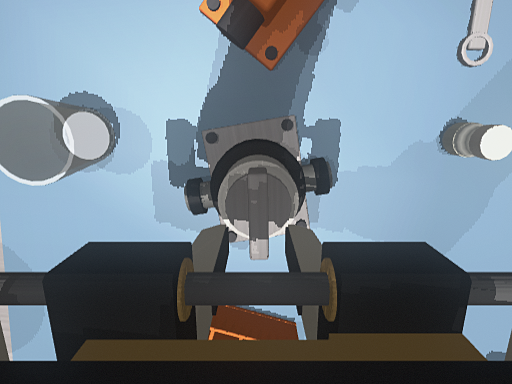

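apply_moves:
  steps:
    - [[2,0.1,0.07],[-1,0,0],0.35]
    - [[6.2,0.1,0.07],[-1,0,0],0.35]
    - [[6.2,0.1,0.07],[-1,0,0],0.25]
    - [[6.2,0.1,0.07],[-1,0,0],0.18]
    - [[6.2,0.1,0.07],[-1,0,0],0.18]
    - [[6.2,0.1,0.07],[-1,0,0],0.18]

```text
time: 16.45
tcp_pos: [0.6197, -0.2094, 0.1112]
tcp_rot: [0.706, -0.05, 0.705, 0.049]
force: [-0.7, -0.6, 0.2]
opening: 0.182
```

```bash
python3 -c "
from h import *
w=bar2();to([.6186,-.2096,.109],97.9)"
```

```text
z 0.1328 edge tilt deg in tool [-0.7  0.7] rows 35 width 13.5 jaw yaw 98.03 bar~ 188.1 188.0
t 16.5 tcp [ 0.6195 -0.2094  0.111 ] F [ 0.4  0.7 -0.1] open 0.178 q [ 0.25  0.64 -0.02  1.86  0.02  0.64  1.93]
yaw 98.03 down [ 0.002 -0.001 -1.   ]
shift cm [ 0.2  -0.01 -0.09]
turn [0.13 0.12 0.06]
```

apply_moves:
  steps:
    - [[0,0,0],[8,0,0],0.18]
    - [[0.05,0,0],[16,0,0],0.18]
    - [[0.05,0,0],[24,0,0],0.18]
    - [[0.1,0,0],[32,0,0],0.18]
    - [[0.1,0,0],[40,0,0],0.18]
    - [[0.1,0,0],[48,0,0],0.18]
    - [[0.15,0,0],[56,0,0],0.18]
    - [[0.15,0,0],[64,0,0],0.18]

```text
time: 17.3
tcp_pos: [0.6191, -0.2102, 0.1095]
tcp_rot: [0.624, 0.334, 0.623, -0.334]
force: [-1.2, -2.3, 1.3]
opening: 0.184
```

```bash
python3 -c "
from h import *
w=bar2();to(None)"
```

```text
z 0.1315 edge tilt deg in tool [11.4 12.5] rows 35 width 14.8 jaw yaw 33.25 bar~ 135.2 111.3
t 17.35 tcp [ 0.619  -0.2098  0.1091] F [-0.6  0.2 -0.3] open 0.179 q [ 0.05  0.66  0.3   1.87 -0.3   0.65  1.11]
yaw 33.25 down [ 0.002 -0.001 -1.   ]
```

apply_moves:
  steps:
    - [[0,0,0],[8,0,0],0.18]
    - [[0.05,0,0],[16,0,0],0.18]
    - [[0.05,0,0],[24,0,0],0.18]
    - [[0.1,0,0],[32,0,0],0.18]
    - [[0.1,0,0],[40,0,0],0.18]
    - [[0.1,0,0],[48,0,0],0.18]
    - [[0.15,0,0],[56,0,0],0.18]
    - [[0.15,0,0],[64,0,0],0.18]

```text
time: 18.15
tcp_pos: [0.6183, -0.2101, 0.1077]
tcp_rot: [0.353, 0.613, 0.353, -0.613]
force: [-4.4, -2.7, 5.0]
opening: 0.186
```

```bash
python3 -c "
from h import *
w=bar2();to(None)"
```

```text
z 0.1301 edge tilt deg in tool [11.4 13.4] rows 35 width 14.8 jaw yaw -30.6 bar~ 71.8 47.0
t 18.2 tcp [ 0.6185 -0.2096  0.1074] F [-1.7  0.   1. ] open 0.182 q [-0.14  0.73  0.62  1.89 -0.62  0.73  0.3 ]
yaw -30.6 down [ 0.  0. -1.]
```

apply_moves:
  steps:
    - [[0,0,0],[8,0,0],0.18]
    - [[0.05,0,0],[16,0,0],0.18]
    - [[0.05,0,0],[24,0,0],0.18]
    - [[0.1,0,0],[32,0,0],0.18]
    - [[0.1,0,0],[40,0,0],0.18]
    - [[0.1,0,0],[48,0,0],0.18]
    - [[0.15,0,0],[56,0,0],0.18]
    - [[0.15,0,0],[64,0,0],0.18]

```text
time: 19.0
tcp_pos: [0.619, -0.2095, 0.1059]
tcp_rot: [-0.025, 0.707, -0.025, -0.706]
force: [-2.1, -2.1, 3.4]
opening: 0.184
```

```bash
python3 -c "
from h import *
w=bar2();to(None,)
w=robot.read_camera('wrist');cv2.imwrite('pics/w6.png',w['pixels'])"
```

```text
z 0.1286 edge tilt deg in tool [13.3 13.2] rows 35 width 14.7 jaw yaw -94.52 bar~ 8.7 -17.8
t 19.05 tcp [ 0.6191 -0.2095  0.1056] F [-0.9 -1.6  0.3] open 0.185 q [-0.29  0.84  0.92  1.9  -0.89  0.87 -0.56]
yaw -94.52 down [ 0.001 -0.    -1.   ]
```

View pics/w6.png

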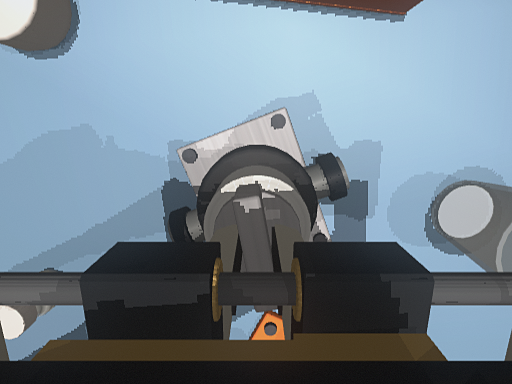

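Bar at +8.7° (lagging) and height on the predicted line. A last small turn to jaw -100.5°, then a firm pinch.

apply_moves:
  steps:
    - [[0,0,0],[6,0,0],0.18]
    - [[0,0,0],[11,0,0],0.18]
    - [[0,0,0],[11,0,0],0.18]
    - [[0,0,0],[6,0,0],0.18]
    - [[0,0,0],[6,0,0],0.18]

```text
time: 19.6
tcp_pos: [0.6188, -0.2087, 0.1051]
tcp_rot: [-0.059, 0.705, -0.058, -0.705]
force: [0.1, -0.6, -0.9]
opening: 0.181
```

```bash
python3 -c "
from h import *
w=bar2();to(None,)"
```

```text
z 0.1285 edge tilt deg in tool [3.3 2.3] rows 35 width 14.6 jaw yaw -99.78 bar~ -7.0 -12.5
t 19.65 tcp [ 0.6188 -0.2088  0.1051] F [ 0.7 -0.6  0.7] open 0.179 q [-0.3   0.85  0.94  1.9  -0.91  0.89 -0.63]
yaw -99.78 down [ 0.     0.001 -1.   ]
```

apply_moves:
  steps:
    - [[0,0,0],[0.7,0,0],0.14]
    - [[0,0,0],[0.7,0,0],0.1]
    - [[0,0,0],[0.7,0,0],0.1]
    - [[0,0,0],[0.7,0,0],0.1]
    - [[0,0,0],[0.7,0,0],0.1]
    - [[0,0,0],[0.7,0,0],0.1]
  grip_force: 40

```text
time: 20.25
tcp_pos: [0.6186, -0.2097, 0.105]
tcp_rot: [-0.065, 0.704, -0.066, -0.704]
force: [-0.8, -4.6, -0.4]
opening: 0.149
```

```bash
python3 -c "
from h import *
w=bar2();to(None,)
for n in('scene','top','wrist'): cv2.imwrite('pics/end_%s.png'%n,robot.read_camera(n)['pixels'])
to(None)"
```

```text
z 0.1285 edge tilt deg in tool [-0.6  0.6] rows 35 width 16.1 jaw yaw -100.67 bar~ -10.7 -10.6
t 20.3 tcp [ 0.6186 -0.2097  0.105 ] F [ 0.4 -4.7 -0.2] open 0.147 q [-0.3   0.86  0.94  1.9  -0.91  0.89 -0.65]
yaw -100.67 down [ 0.    -0.001 -1.   ]
t 20.45 tcp [ 0.6187 -0.2097  0.105 ] F [-0.1 -5.5 -1. ] open 0.149 q [-0.3   0.86  0.94  1.9  -0.91  0.89 -0.65]
yaw -100.67 down [ 0.    -0.001 -1.   ]
```

View pics/end_scene.png

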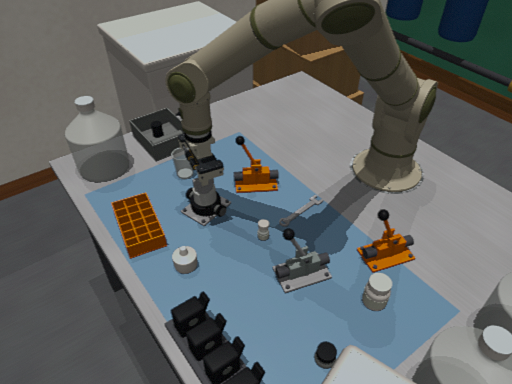

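View pics/end_wrist.png

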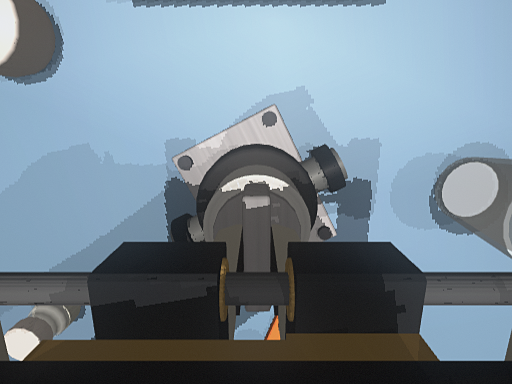

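The bar is pinched at (257,220) in the wrist view. The knob is home at (289,234) and the bystanders haven't moved in the scene view. Handing in.

```bash
python3 -c "
from h import *
print(robot.sign_off()); to(None)"
```

```text
the job is handed in; nothing more can be done
None
the job is handed in; nothing more can be done
```

The job is done and handed in at about 20.5 s; `sign_off()` gives no verdict.

- **Primer:** I pulled the grey primer's lever by its knob and then released it. The knob travelled 100.5 mm, against 100.0 mm at the stop. The camera then showed it back home.
- **Drop:** I turned the plug backward until it dropped 7.4 mm. Pictures bracket the drop only between bar angles of about 164° and 175°, so I took 169.5° (±6°) as the start. I also turned it about 9° too far back after the drop.
- **Full turn:** I turned the plug forward with one regrasp, ending one full turn from that start (bar at -190.6°). The bar's top was 8.1 mm below its height just after the drop, where 8 mm is expected.
- **Final hold:** The bar is held at 40 N with the fingers 14 mm apart and 5 N of side force on the wrist. I saw no bystander moved in the last scene picture.

Two things did not go cleanly. My first grip setting for turning, 3 N, let the bar wedge the fingers open, so I used 30 N at a fixed loose opening instead. My first bar-angle estimate also read about 4° off, so I replaced it with one fitted to the bar's edges.

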